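Find which way the gas-bottle cap unscrews and hold it off

ROBOT

A 6-joint arm with a two-finger parallel gripper is mounted at the origin on the work surface. World frame = base frame: x ahead of the robot, y to its left, z up, the work surface at z = 0. Lengths are in mm, angles in degrees, forces in N, time in s.
With the tool pointing down it reaches from about 425 to 950 mm from the base axis. Payload 14.7 kg.
Tool frame: the origin (TCP) lies midway between the tips of the shut fingers; the grasp point (between the pads) lies 19 mm behind it; x points along the fingers, y is the direction in which the jaws open and shut, and the axes are right-handed (so a half turn about x gives the same grasp; the last joint's range is limited). The gripper opens to 85 mm and grips with 20 to 120 N. Pads are 22 mm wide; open, the fingers measure 114 mm over their backs; the gripper's body (76 mm by 85 mm) begins 54 mm behind the grasp point. The pads swing forward as they close: fully open they stand 13 mm farther back than shut.
Start: joints at [71.471, 27.513, 91.461, -0, 61.026, -2.67], TCP at [177.607, 625.258, 206.597] pointing down, gripper open.
Joint ranges: [-157.49, 157.49], [-46.99, 117.5], [13.45, 153.17], [-89.5, 269.5], [5.16, 153.95], [-167.48, 167.48]. Speed limits (degrees/s): [108.29, 108.29, 136.94, 172.46, 172.46, 172.46].

INTERFACE

Orientations are given as a 3x3 rotation matrix whose columns are the frame's x, y, z axes.
In Python, from rig import status, read_camera, camera_info, r gives the robot as it stands.
- The arm moves only by the tool move_arm, never from a script. Its argument "targets" is a list of rows, each a list of 7 numbers: the shift along the world's x, y, z in m, then the turn, a rotation vector about the world's x, y, z in degrees, then the closure, from 0 (fully open) to 1 (shut). In form: [[x, y, z, rx, ry, rz, gripper], ...]. A call has 1 to 12 rows; each row is the pose to reach, as a shift and turn from the pose commanded when the call began; what a row does not reach only later rows make up. A row lasts 1/12 s, in which the tool goes at most 41.7 mm and 7.16 degrees, less where a joint would pass 70% of its speed; a pose out of reach is approached as far as the arm can. A call with a gripper value outside its range is refused whole. The fingers move at their own pace and stop on an object; "force" is the grip in N (left out, the last holds). Time passes only in rows, so rows that repeat a pose let the fingers close. It gives the time, the measured TCP pose, the force and the opening at its end, in the units of the state.
- status.get_obs(): the state, without advancing time (a new reading comes with each control period).
- read_camera(name): name is "side" or "top" or "wrist"; returns (picture, depth): 420x560x3 uint8, blue, green, red; 420x560 float32, mm along the optical axis (not along the pixel's ray), 0 where there is no reading.
- camera_info(name): a dict with "camera_matrix" (3x3 intrinsics, pixels), "R" (3x3) and "t" (3): a world point X has camera coordinates R X + t. Camera axes: x right, y down, z forward; pixel columns grow to the right and rows downward; lengths in mm; the calibration is good to about 2 mm. A picture is of the moment at which its call begins: read the wrist's pose just before it. camera_info takes no time and is no camera call; for the wrist camera it gives the pose at the moment of the call.
- r.hand_in(): hands the job in, once; it reports no verdict.
The state is a dict: "clock": time; "qpos": joint angles; "dq": joint speeds; "joint_torque": joint torques, N m; "position": TCP position; "orientation": TCP orientation; "ft_force": force on the tool from outside, world axes, zero at the start; "torque": the same for the moment, N m; "width": finger opening in mm.
Only numpy, scipy, OpenCV 4.12 (cv2) and the standard library are available. Lean on these libraries where they do the work, as an engineer would, in place of code of your own. Each camera call takes 0.05 s, during which the arm holds its last target.

TASK

The black winged cap on the table grill's gas bottle has to come off, but nobody remembers whether it has an ordinary or a reversed thread: try turning it gently both ways without forcing it, and when you have found the way that frees it (about a quarter turn), lift it off. Then hold the cap upright in the gripper, up in the air over the steel saucer beside the station (its washer may drop out), and finish while still holding it there, at least a hand's breadth (10 cm) above the table and touching nothing else. Leave the saucer and the other things on the table where they are.

Things in the scene. Friction and masses are not known exactly. Their poses are not given: they have to be found in the camera images.
- station: Gas station, screwed down: timber cradle (170 x 310 mm, 50 high) with a squat grey gas bottle (140 mm diameter, flat shoulder 110 mm above the table) and, 155 mm along its +y, a steel valve housing (85 x 85 mm, top at 135 mm). Origin: on the table under the bottle's axis; y along the cradle from bottle to housing, z up. Cradle: y -85 to +225 mm, x +-85 mm.
- neck (a point): Centre of the bottle's shoulder, on its axis, 110 mm above the table, where the cap's underside rests. The neck rises 16 mm into the cap and locks two lugs inside it. The cap turns 0.15 to 0.5 rad from the start, then in the wrong direction meets a hard stop; which way (seen from above) is right changes from start to start and cannot be seen.
- cap: Loose black plastic cap on the neck, about 80 g. Skirt 57 mm diameter, 24 mm high; on its flat top the wing to grip. Origin: centre of its underside, on its axis; z up, x along the wing. Turned the right way it moves freely and does not rise by itself (2 mm of play); from 1.0 to 1.7 rad from the start it is unlocked and lifts straight off (20 mm clears the neck).
- wing (a point): Centre of the cap's wing, a straight upright grip bar on the cap's top, 52 mm long (the cap's x), 16 mm thick (its y), 26 mm high (its z). This point is 37 mm above the cap's underside, 13 mm above its flat top and 13 mm below the wing's top.
- saucer: Round flat steel saucer, 140 mm diameter, 16 mm high, loose, on the table to the robot's right of the station. Origin: centre of its underside.
- cutlery_box: Bystander: closed wooden cutlery box with glass top, 260 x 110 x 60 mm, far left, fixed. Origin: centre of its underside.
- opener: Bystander: blue bottle opener, about 120 mm long and 6 mm thick, lying loose on the cutlery box. Origin: underside, near its middle.
- roll: Bystander: white paper roll standing on end, 104 mm diameter, 100 mm high, at the right beyond the saucer. Origin: centre of its underside.
- cup: Bystander: steel cup, 72 mm diameter at the rim, 75 mm high, at the far left beyond the station. Origin: centre of its underside.
Things that resemble listed ones, but are neither listed nor needed, are in the scene too. What is shaped like the cap but blue is not meant. Several things look just like the saucer: the one meant starts farthest from the robot's base.

How it is judged:
By the outcome, as a careful person would: the job done as asked, in the order asked, and still so for the second after the job is handed in, while the arm keeps its last pose, push and grip.
It also fails if it takes over 48 s, if anything falls off the work surface, if the arm or the gripper's body presses on something with over 40 N, if the wrist force passes 120 N, or if a joint passes its speed limit or range.

## Working session

There is one attempt and no reset: what is moved stays moved. The work goes in short steps, Python scripts to look and compute and a tool call to move; the robot and the scene stay as the last step left them, time stands still between calls to the robot, and variables do not carry over. Pictures are saved under pics/ and viewed, and the job is handed in when it is done.

Besides the shell and the picture viewer there is one more tool, called after ">>>" by a JSON object that holds its "method" and its "body", one argument or row to a line. move_arm: Moves the arm, as the interface text tells. Its arguments: {"type":"object","properties":{"targets":{"type":"array","items":{"type":"array","items":{"type":"number"}}},"force":{"type":"number"}},"required":["targets"]}

```bash
mkdir -p pics; ls; cat > h.py <<'E'
import numpy as np, cv2
from rig import status, read_camera, camera_info, r
def snap(name,fn):
    ci=camera_info(name); p,d=read_camera(name); cv2.imwrite('pics/'+fn+'.png',p); np.savez('pics/'+fn+'.npz',p=p,d=d,K=ci['camera_matrix'],R=ci['R'],t=ci['t']); return p,d,ci
def load(fn): return np.load('pics/'+fn+'.npz')
def cloud(z):
    d=z['d'];K=z['K'];R=z['R'];t=np.array(z['t']).ravel()
    v,u=np.mgrid[:d.shape[0],:d.shape[1]]
    X=np.stack([(u-K[0,2])/K[0,0]*d,(v-K[1,2])/K[1,1]*d,d],-1)
    W=(X-t)@R
    W[d<=0]=np.nan
    return W
E
python3 - <<'E'
from h import *
for n in ['side','top','wrist']: snap(n,n+'0')
print(status.get_obs())
E
```

```text
pics
{'clock': 0.15, 'qpos': array([ 7.14722662e+01,  2.75404081e+01,  9.14842405e+01,  4.85813800e-04,
        6.10258374e+01, -2.66869247e+00]), 'dq': array([-0.00338047, -0.11917047, -0.08032985,  0.02227219,  0.03335122,
       -0.05070313]), 'joint_torque': array([-3.56674263e-05, -9.51134419e+01, -4.30467761e+01, -1.67821745e-04,
        7.89985643e-03, -3.85799331e-05]), 'position': array([177.48897991, 624.96971418, 206.14126066]), 'orientation': array([[-2.87029788e-04,  2.73275462e-01,  9.61935777e-01],
       [-8.33119906e-04,  9.61935418e-01, -2.73275609e-01],
       [-9.99999612e-01, -8.79846084e-04, -4.84328913e-05]]), 'ft_force': array([-0.3213551 , -0.17445946, -0.34044383]), 'torque': array([ 0.02421652, -0.01538257, -0.00987816]), 'width': 84.87132008821213}
```

View pics/top0.png

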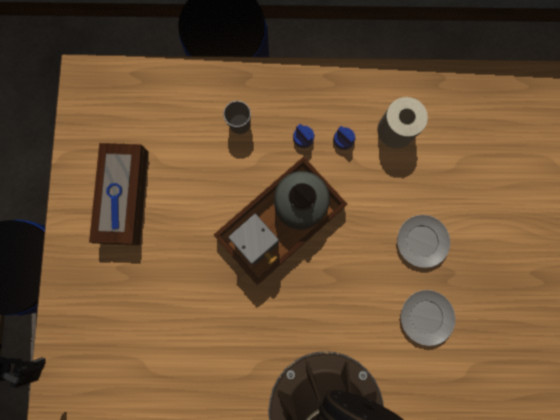

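View pics/side0.png

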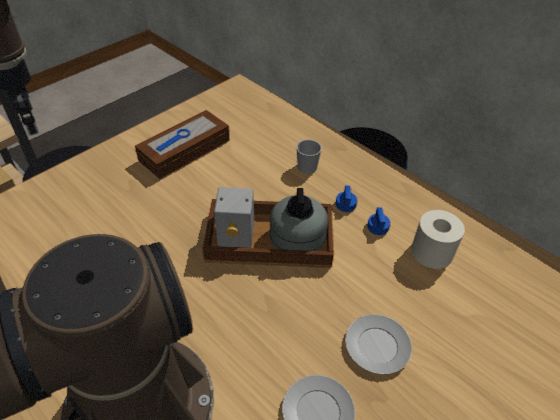

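View pics/wrist0.png

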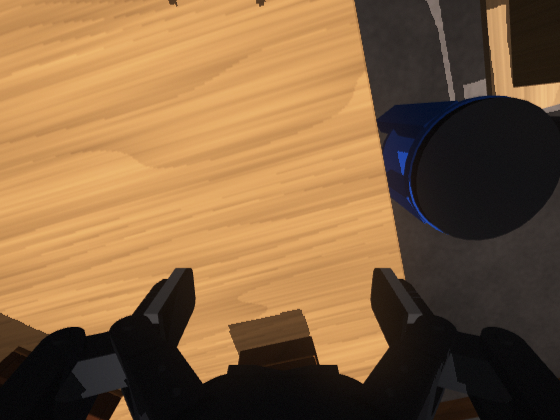

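The top view shows the black cap on the bottle at about (302,195). Two blue caps, at (303,135) and (345,138), are not meant. The saucers are at (423,242), which is farther from the base, and (428,319), which is nearer. Next I'll measure them.

```bash
python3 - <<'E'
from h import *
z=load('top0');W=cloud(z);p=z['p'];d=z['d']
print('cam',-z['R'].T@z['t'], z['K'][0,0])
for n,(u,v) in dict(cap=(302,195),cap2=(302,190),sh=(288,205),house=(255,239),s1=(423,242),s2=(428,319),roll=(420,118),cup=(237,110),box=(120,170),blue1=(303,135),table=(400,380)).items(): print(n,u,v,W[v,u].round(1))
# saucers
for (u,v) in [(423,242),(428,319)]:
    c=W[v,u]; m=(np.hypot(W[...,0]-c[0],W[...,1]-c[1])<100)&(W[...,2]>9)&(W[...,2]<30)
    q=W[m]; (cx,cy),rad=cv2.minEnclosingCircle(q[:,:2].astype(np.float32)); print('saucer',cx,cy,rad,len(q),q[:,2].max(), np.hypot(cx,cy))
c=W[195,302]
m=(np.hypot(W[...,0]-c[0],W[...,1]-c[1])<100)&(W[...,2]>140)
vs,us=np.nonzero(m);print('high',us.min(),us.max(),vs.min(),vs.max())
q=W[m];print(np.c_[us,vs,q.round(0)][::1])
big=cv2.resize(p[140:260,230:350],None,fx=5,fy=5,interpolation=cv2.INTER_CUBIC)
cv2.imwrite('pics/crop1.png',cv2.convertScaleAbs(big,alpha=2.5))
z=load('side0');big=cv2.resize(z['p'][175:265,250:350],None,fx=6,fy=6,interpolation=cv2.INTER_CUBIC)
cv2.imwrite('pics/crop2.png',cv2.convertScaleAbs(big,alpha=2.5))
E
```

```text
cam [ 350.3367668   116.68003236 1043.41534782] 392.7741132767391
cap 302 195 [520.6  70.1 159.9]
cap2 302 190 [532.2  70.2 160.1]
sh 288 205 [505.5 101.  108.8]
house 255 239 [420.6 177.2 131.4]
s1 423 242 [ 428.6 -259.2    4.7]
s2 428 319 [ 230.1 -265.2    3.9]
roll 420 118 [ 732.6 -227.8  101.3]
cup 237 110 [776.9 240.6  30.3]
box 120 170 [598.9 533.1  58.6]
blue1 303 135 [704.5  62.4  43.5]
table 400 380 [  77.4 -190.5   -1.8]
saucer 431.926513671875 -257.10986328125 70.63177490234375 971 21.10445106411385 502.6589251264156
saucer 236.4887237548828 -261.29852294921875 70.35914611816406 1040 20.596698035935386 352.42564401396316
high 294 313 184 203
[[297. 184. 547.  82. 157.]
 [298. 184. 546.  79. 159.]
 [299. 184. 547.  77. 158.]
 [296. 185. 545.  84. 155.]
 [297. 185. 543.  82. 161.]
 [298. 185. 544.  79. 161.]
 [299. 185. 544.  77. 161.]
 [300. 185. 544.  75. 158.]
 [295. 186. 542.  86. 157.]
 [296. 186. 542.  84. 159.]
 [297. 186. 542.  82. 160.]
 [298. 186. 541.  79. 161.]
 [299. 186. 542.  77. 160.]
 [300. 186. 542.  75. 159.]
 [301. 186. 542.  73. 160.]
 [294. 187. 539.  8
[... 3929 characters left out ...]
 [309. 199. 512.  54. 158.]
 [310. 199. 511.  52. 161.]
 [311. 199. 511.  50. 162.]
 [312. 199. 512.  47. 159.]
 [304. 200. 512.  64. 142.]
 [305. 200. 510.  63. 153.]
 [306. 200. 510.  61. 156.]
 [307. 200. 509.  59. 158.]
 [308. 200. 509.  56. 159.]
 [309. 200. 510.  54. 158.]
 [310. 200. 510.  52. 157.]
 [311. 200. 510.  49. 158.]
 [312. 200. 510.  47. 156.]
 [305. 201. 510.  62. 141.]
 [306. 201. 509.  60. 149.]
 [307. 201. 508.  58. 156.]
 [308. 201. 507.  56. 159.]
 [309. 201. 507.  54. 157.]
 [310. 201. 507.  52. 159.]
 [311. 201. 507.  49. 158.]
 [308. 202. 505.  56. 157.]
 [309. 202. 505.  54. 159.]
 [310. 202. 505.  52. 157.]
 [308. 203. 504.  55. 148.]
 [309. 203. 504.  53. 152.]]
```

View pics/crop1.png

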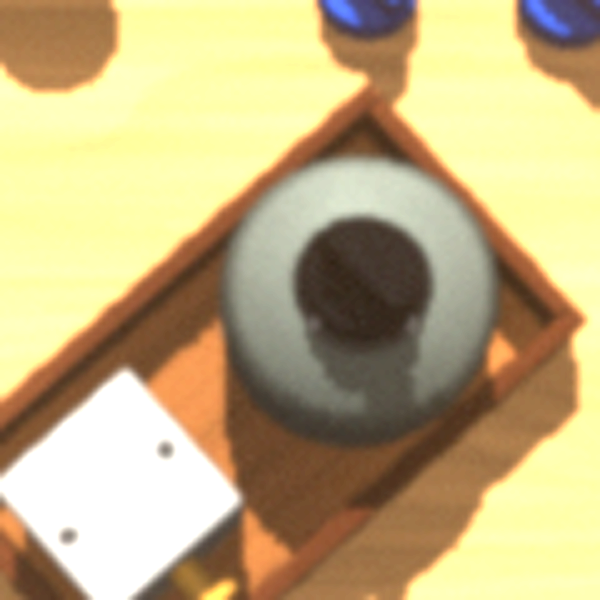

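View pics/crop2.png

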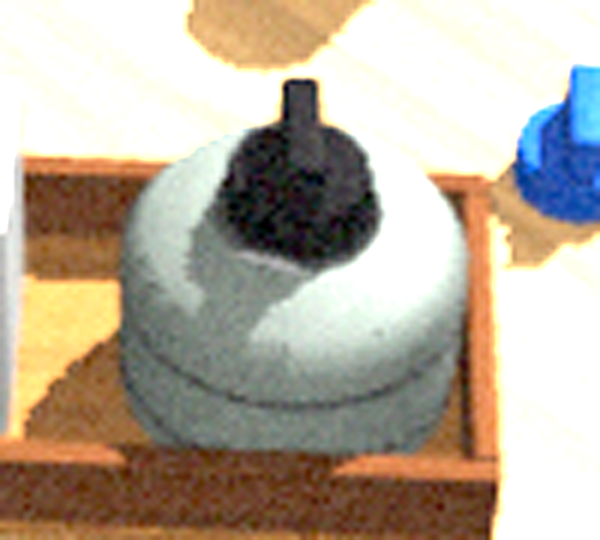

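```bash
cat > fit.py <<'E'
from h import *
def fitwing(fn,c0,zlo=155,zhi=170,rad=45):
    W=cloud(load(fn)); m=(np.hypot(W[...,0]-c0[0],W[...,1]-c0[1])<rad)&(W[...,2]>zlo)&(W[...,2]<zhi)
    k=cv2.connectedComponentsWithStats(m.astype(np.uint8))
    i=1+k[2][1:,4].argmax(); q=W[k[1]==i]
    rr=cv2.minAreaRect(q[:,:2].astype(np.float32)); 
    c=q[:,:2].mean(0); w,v=np.linalg.eigh(np.cov(q[:,:2].T)); a=np.degrees(np.arctan2(v[1,1],v[0,1]))
    print(fn,'n',len(q),'rect',np.round(rr[0],1),np.round(rr[1],1),'mean',c.round(1),'ang',(a%180).round(1),'len',(np.sqrt(12*w)).round(1),'zmed',np.median(q[:,2]).round(1))
def fitring(fn,c0,zlo,zhi,rin,rout):
    W=cloud(load(fn)); rr=np.hypot(W[...,0]-c0[0],W[...,1]-c0[1])
    q=W[(rr<rout)&(rr>rin)&(W[...,2]>zlo)&(W[...,2]<zhi)]
    (x,y),R=cv2.minEnclosingCircle(q[:,:2].astype(np.float32)); print('ring',x,y,R,len(q),'median z',np.median(q[:,2]))
E
python3 - <<'E'
from fit import *
fitwing('top0',(525,68)); fitwing('side0',(525,68))
fitring('top0',(525,68),125,140,0,45); fitring('top0',(525,68),90,140,0,90); 
E
```

```text
top0 n 155 rect [525.9  66.8] [50.9 15.2] mean [525.4  66.7] ang 45.3 len [16.  51.3] zmed 159.6
side0 n 121 rect [524.9  61.9] [56.4 16. ] mean [524.2  61.4] ang 46.2 len [16.4 55.4] zmed 160.7
ring 526.1649169921875 67.10488891601562 28.938091278076172 278 median z 133.478256201207
ring 525.5972900390625 67.14354705810547 67.75798797607422 1957 median z 104.40619362099874
```

The wing's top fits at centre (525.5, 67), z 160, 51 x 16 mm and 45.5° about z, which matches the given sizes. I'll move above it with the jaws at yaw -44.5°.

>>> {"method": "move_arm", "body": {
  "targets": [
    [0.008,-0.013,0.006,0,0,-3,0],
    [0.024,-0.039,0.014,0,0,-9,0],
    [0.042,-0.067,0.022,0,0,-15,0],
    [0.06,-0.096,0.03,0,0,-21,0],
    [0.078,-0.125,0.036,0,0,-27,0],
    [0.096,-0.154,0.04,0,0,-33,0],
    [0.114,-0.183,0.044,0,0,-39,0],
    [0.132,-0.212,0.048,0,0,-45,0],
    [0.15,-0.241,0.052,0,0,-51,0],
    [0.168,-0.27,0.056,0,0,-57,0],
    [0.184,-0.295,0.058,0,0,-63,0],
    [0.2,-0.32,0.06,0,0,-68.6,0]
  ]
}}

```text
clock: 1.15
position: [378.2, 303.7, 266.8]
orientation: [[0.0, 0.996, 0.091], [0.0, 0.091, -0.996], [-1.0, 0.0, -0.0]]
ft_force: [-0.3, 0.2, -0.2]
width: 85.1
```

>>> {"method": "move_arm", "body": {
  "targets": [
    [0.016,-0.026,0,0,0,-5,0],
    [0.034,-0.054,0,0,0,-11,0],
    [0.052,-0.082,0,0,0,-17,0],
    [0.07,-0.11,0,0,0,-23,0],
    [0.088,-0.138,0,0,0,-29,0],
    [0.104,-0.166,0,0,0,-35,0],
    [0.12,-0.19,0,0,0,-41,0],
    [0.132,-0.212,0,0,0,-46,0],
    [0.141,-0.227,0,0,0,-49,0],
    [0.146,-0.235,0,0,0,-50,0],
    [0.148,-0.238,0,0,0,-50,0],
    [0.148,-0.238,0,0,0,-50,0]
  ]
}}

```text
clock: 2.15
position: [525.6, 67.1, 266.4]
orientation: [[-0.0, 0.715, -0.7], [0.0, -0.7, -0.715], [-1.0, -0.0, 0.0]]
ft_force: [-1.5, 0.0, -0.1]
width: 85.0
```

```bash
python3 - <<'E'
from fit import *
s=status.get_obs(); print(s['clock'],s['position'],s['orientation'],s['qpos'],s['ft_force'])
snap('wrist','w1')
fitwing('w1',(525,68),150)
fitring('w1',(525,68),125,140,0,45)
E
```

```text
2.15 [525.59390962  67.14199133 266.43667224] [[-3.67156376e-04  7.14514142e-01 -6.99620902e-01]
 [ 1.07426424e-04 -6.99620917e-01 -7.14514213e-01]
 [-9.99999927e-01 -3.37496221e-04  1.80112581e-04]] [3.99590984e+00 1.44194464e+01 1.02867459e+02 8.55683268e-03
 6.27336509e+01 4.83885878e+01] [-1.50339339  0.03059169 -0.09653899]
w1 n 908 rect [525.5  68.7] [50.5 15.4] mean [526.3  69.4] ang 45.6 len [15.7 51.5] zmed 158.6
ring 524.8538208007812 68.27726745605469 29.00670623779297 1573 median z 132.82232016889685
```

View pics/w1.png

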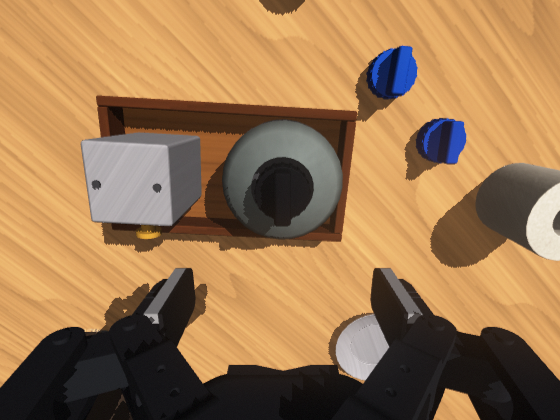

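The close wrist view confirms the black wing at (283,195), lined up with the jaws and centred between them. Its fit is (525.5, 68), z about 159. I'll descend to TCP z 138, which leaves about 4 mm over the cap's flat top, and close gently.

>>> {"method": "move_arm", "body": {
  "targets": [
    [0,0,-0.01,0,0,0,0],
    [0,0,-0.03,0,0,0,0],
    [0,0,-0.055,0,0,0,0],
    [0,0,-0.08,0,0,0,0],
    [0,0.0005,-0.1,0,0,0,0],
    [0,0.0005,-0.115,0,0,0,0],
    [0,0.0005,-0.124,0,0,0,0],
    [0,0.0005,-0.128,0,0,0,0],
    [0,0.0005,-0.128,0,0,0,0]
  ]
}}

```text
clock: 2.95
position: [525.0, 68.3, 137.9]
orientation: [[-0.001, 0.715, -0.7], [-0.0, -0.7, -0.715], [-1.0, -0.001, 0.001]]
ft_force: [-0.3, -0.1, 1.3]
width: 85.3
```

>>> {"method": "move_arm", "body": {
  "force": 40,
  "targets": [
    [0,0,0,0,0,0,1],
    [0,0,0,0,0,0,1],
    [0,0,0,0,0,0,1],
    [0,0,0,0,0,0,1],
    [0,0,0,0,0,0,1],
    [0,0,0,0,0,0,1],
    [0,0,0,0,0,0,1],
    [0,0,0,0,0,0,1],
    [0,0,0,0,0,0,1],
    [0,0,0,0,0,0,1],
    [0,0,0,0,0,0,1],
    [0,0,0,0,0,0,1]
  ]
}}

```text
clock: 3.95
position: [525.6, 67.8, 138.6]
orientation: [[-0.0, 0.714, -0.7], [0.0, -0.7, -0.714], [-1.0, -0.0, 0.0]]
ft_force: [0.7, -0.6, -0.4]
width: 0.6
```

```bash
python3 - <<'E'
from fit import *
s=status.get_obs(); print(s['clock'],s['position'],s['ft_force'],s['torque'],s['width'])
snap('wrist','w2');p,d,c=snap('side','s2')
cv2.imwrite('pics/s2c.png',cv2.convertScaleAbs(cv2.resize(p[120:280,200:400],None,fx=4,fy=3.75),alpha=2))
E
```

```text
3.95 [525.6017108   67.77524151 138.58142041] [ 0.6753116  -0.63971703 -0.3768541 ] [-0.02328448  0.0625967  -0.02071273] 0.614694515207982
```

View pics/s2c.png

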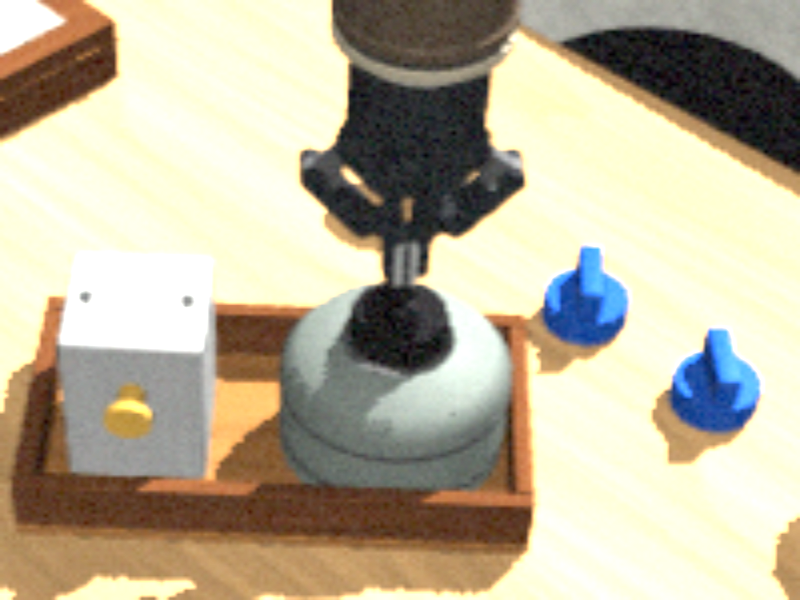

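View pics/w2.png

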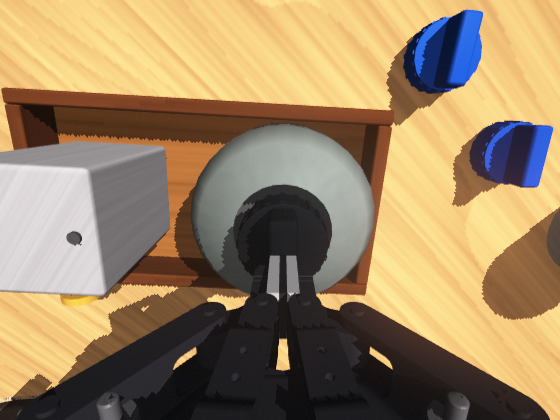

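The fingers shut to 0.6 mm, so the wing isn't between them. I'll measure where the fingers really are compared with the wing.

```bash
python3 - <<'E'
from fit import *
z=load('s2');W=cloud(z)
for (cu,cv) in [(405,180),(405,210),(405,235),(395,250),(405,250),(412,250),(405,265),(400,275),(405,285),(405,295),(405,310),(405,330),(405,350)]:
    u=int(200+cu/4);v=int(120+cv/3.75);print('s',u,v,W[v,u].round(0))
z=load('w2');W=cloud(z)
for (u,v) in [(283,210),(283,225),(283,240),(275,250),(272,265),(293,265),(273,285),(293,285),(283,262),(262,290)]: print('w',u,v,W[v,u].round(0),z['d'][v,u])
E
python3 -c "
import cv2;p=cv2.imread('pics/w2.png')[170:330,190:380];cv2.imwrite('pics/w2c.png',cv2.convertScaleAbs(cv2.resize(p,None,fx=4,fy=3.75,interpolation=cv2.INTER_CUBIC),alpha=2.5))"
```

```text
s 301 168 [518.  61. 251.]
s 301 176 [713. 221.  -3.]
s 301 182 [516.  56. 214.]
s 298 186 [514.  62. 199.]
s 301 186 [516.  55. 203.]
s 303 186 [519.  52. 202.]
s 301 190 [520.  58. 186.]
s 300 193 [515.  56. 180.]
s 301 196 [519.  56. 168.]
s 301 198 [520.  56. 161.]
s 301 202 [511.  48. 160.]
s 301 208 [511.  46. 142.]
s 301 213 [508.  42. 131.]
w 283 210 [544.  86. 139.] 173.3578
w 283 225 [542.  85. 159.] 155.05556
w 283 240 [536.  79. 159.] 158.327
w 275 250 [530.  78. 159.] 159.69615
w 272 265 [529.  79. 177.] 142.69331
w 293 265 [536.  72. 176.] 142.96198
w 273 285 [530.  79. 194.] 125.90385
w 293 285 [535.  72. 193.] 127.72018
w 283 262 [533.  75. 173.] 146.27684
w 262 290 [524.  79. 191.] 129.7956
```

View pics/w2c.png

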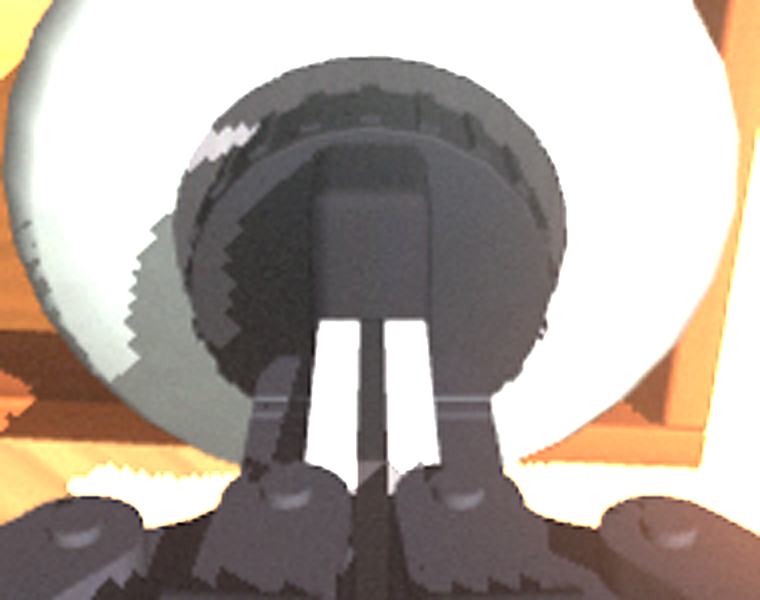

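```bash
python3 - <<'E'
from fit import *
z=load('w2');W=cloud(z)
for u in (274,283,292):
  for v in range(246,296,3): print('w',u,v,W[v,u].round(0),z['p'][v,u])
z=load('w1');W=cloud(z)
for u,v in [(188,270),(186,280),(180,290),(378,270),(380,280),(392,290)]: print('w1',W[v,u].round(0))
E
```

```text
w 274 246 [530.  80. 158.] [34 32 33]
w 274 249 [530.  79. 160.] [34 32 32]
w 274 252 [528.  78. 159.] [33 31 33]
w 274 255 [527.  76. 159.] [75 74 76]
w 274 258 [530.  79. 169.] [140 139 141]
w 274 261 [530.  78. 172.] [141 140 142]
w 274 264 [530.  78. 175.] [140 138 142]
w 274 267 [530.  79. 179.] [141 139 141]
w 274 270 [530.  78. 180.] [142 141 143]
w 274 273 [530.  78. 184.] [140 138 141]
w 274 276 [529.  78. 185.] [139 138 142]
w 274 279 [530.  78. 189.] [141 140 142]
w 274 282 [530.  78. 191.] [141 139 142]
w 274 285 [531.  79. 194.] [140 138 141]
w 274 288 [530.  78. 195.] [140 139 143]
w 274 291 [530.  78. 198.] [140 138 141]
w 274 294 [530.  77. 199.] [213 214 218]
w 283 246 [534.  77. 158.] [34 33 34]
w 283 249 [533.  76. 159.] [33 34 34]
w 283 252 [532.  74. 159.] [34 33 33]
w 283 255 [531.  73. 159.] [30 29 30]
w 283 258 [533.  75. 169.] [32 30 33]
w 283 261 [533.  75. 171.] [31 31 32]
w 283 264 [533.  76. 176.] [31 32 32]
w 283 267 [533.  75. 178.] [32 32 33]
w 283 270 [533.  76. 181.] [30 30 32]
w 283 273 [533.  76. 184.] [32 31 34]
w 283 276 [533.  75. 186.] [31 31 3
[... 335 characters left out ...]
35 34 37]
w 292 255 [534.  70. 158.] [78 78 80]
w 292 258 [536.  73. 169.] [140 139 142]
w 292 261 [536.  72. 172.] [142 139 142]
w 292 264 [536.  73. 176.] [141 139 142]
w 292 267 [536.  73. 178.] [141 140 143]
w 292 270 [536.  73. 181.] [141 139 142]
w 292 273 [535.  72. 183.] [140 140 142]
w 292 276 [536.  73. 187.] [141 139 143]
w 292 279 [536.  73. 189.] [140 140 143]
w 292 282 [535.  73. 191.] [140 139 143]
w 292 285 [535.  73. 193.] [140 139 142]
w 292 288 [535.  73. 195.] [139 139 142]
w 292 291 [535.  73. 198.] [141 140 143]
w 292 294 [535.  73. 200.] [192 193 198]
w1 [502. 105. 309.]
w1 [501. 103. 313.]
w1 [500. 103. 321.]
w1 [563.  45. 309.]
w1 [562.  43. 313.]
w1 [564.  44. 325.]
```

Both cameras put the shut tips at z about 167. That is 7 mm above the wing's top, and about 28 mm higher than the reported TCP of 138.6. The open tips were also about 30 mm higher than expected in the earlier picture. I'll go by what the cameras show: open, go 27 mm lower, check the tips against the cap, then close.

>>> {"method": "move_arm", "body": {
  "force": 40,
  "targets": [
    [0,0,0,0,0,0,0],
    [0,0,0,0,0,0,0],
    [0,0,0,0,0,0,0],
    [0,0,0,0,0,0,0],
    [0,0,-0.005,0,0,0,0],
    [0,0,-0.012,0,0,0,0],
    [0,0,-0.019,0,0,0,0],
    [0,0,-0.024,0,0,0,0],
    [0,0,-0.027,0,0,0,0],
    [0,0,-0.027,0,0,0,0]
  ]
}}

```text
clock: 4.88
position: [525.0, 67.7, 110.6]
orientation: [[-0.002, 0.714, -0.7], [-0.0, -0.7, -0.714], [-1.0, -0.001, 0.001]]
ft_force: [-1.2, -0.4, 0.3]
width: 85.6
```

```bash
python3 - <<'E'
from fit import *
s=status.get_obs(); print(s['clock'],s['position'],s['ft_force'],s['torque'],s['width'])
z=snap('wrist','w3');p,d,c=snap('side','s3')
cv2.imwrite('pics/s3c.png',cv2.convertScaleAbs(cv2.resize(p[120:280,200:400],None,fx=4,fy=3.75),alpha=2))
W=cloud(load('w3'))
for u in (186,380):
  for v in range(255,300,5): print(u,v,W[v,u].round(0))
E
```

```text
4.8833 [525.01565923  67.72178282 110.58995122] [-1.18231251 -0.407685    0.26635171] [-0.00369859  0.00467956  0.00581742] 85.5843049147751
186 255 [470. 104.  90.]
186 260 [418.  93.  11.]
186 265 [413.  89.   9.]
186 270 [501. 106. 152.]
186 275 [502. 105. 157.]
186 280 [499. 103. 156.]
186 285 [498. 102. 158.]
186 290 [497. 101. 159.]
186 295 [495.  99. 159.]
380 255 [562.  12.  88.]
380 260 [556. -15.  49.]
380 265 [553. -19.  48.]
380 270 [564.  45. 153.]
380 275 [563.  46. 157.]
380 280 [561.  44. 158.]
380 285 [560.  43. 159.]
380 290 [558.  42. 160.]
380 295 [557.  39. 159.]
```

View pics/s3c.png

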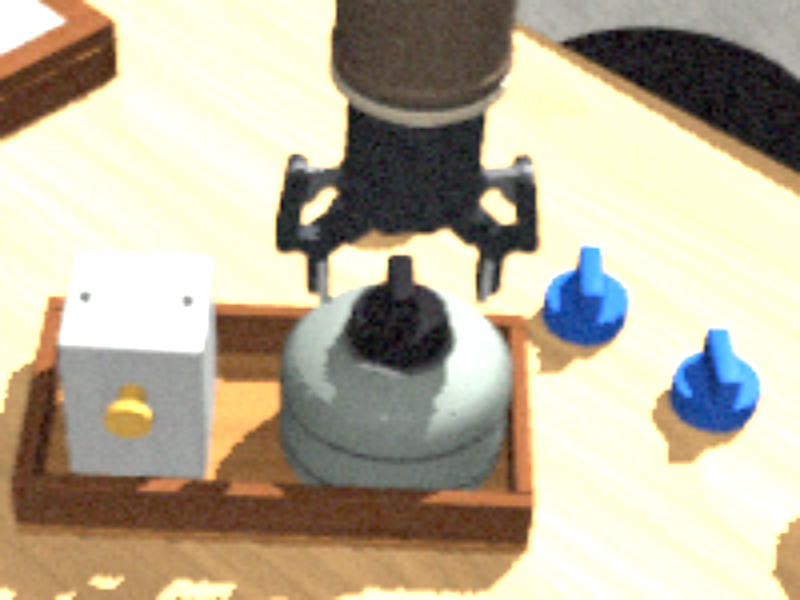

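View pics/w3.png

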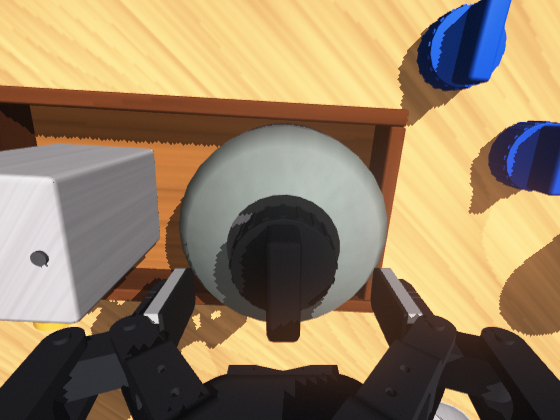

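The open tips are now at z about 152, which should put them near 139 when shut. They straddle the wing symmetrically at u = 186 and 380, with the wing at 283. Closing.

>>> {"method": "move_arm", "body": {
  "force": 40,
  "targets": [
    [0,0,0,0,0,0,1],
    [0,0,0,0,0,0,1],
    [0,0,0,0,0,0,1],
    [0,0,0,0,0,0,1],
    [0,0,0,0,0,0,1],
    [0,0,0,0,0,0,1],
    [0,0,0,0,0,0,1],
    [0,0,0,0,0,0,1],
    [0,0,0,0,0,0,1],
    [0,0,0,0,0,0,1]
  ]
}}

```text
clock: 5.82
position: [525.7, 67.7, 111.8]
orientation: [[0.0, 0.714, -0.7], [0.0, -0.7, -0.714], [-1.0, 0.0, -0.0]]
ft_force: [-0.8, 0.2, 5.5]
width: 15.1
```

```bash
python3 - <<'E'
from fit import *
s=status.get_obs(); print(s['clock'],s['position'],s['ft_force'],s['torque'],s['width'])
snap('wrist','w4')
E
```

```text
5.8167 [525.72632389  67.74493801 111.81379127] [-0.80700573  0.23292093  5.50829458] [-0.0071658   0.17204438 -0.06756171] 15.092407605141466
```

View pics/w4.png

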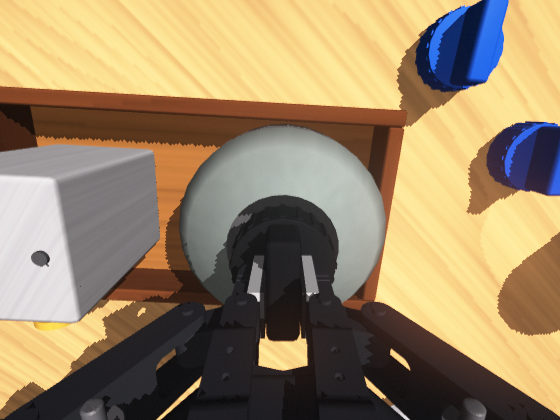

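The wing is gripped: width 15.1 mm on a 16 mm bar. Now I'll test counter-clockwise in small steps and watch the moment about z.

>>> {"method": "move_arm", "body": {
  "targets": [
    [0,0,0.0005,0,0,1,1],
    [0,0,0.0005,0,0,2.5,1],
    [0,0,0.0005,0,0,4,1],
    [0,0,0.0005,0,0,5.5,1],
    [0,0,0.0005,0,0,7,1]
  ]
}}

```text
clock: 6.28
position: [525.5, 67.8, 112.0]
orientation: [[-0.0, 0.795, -0.606], [0.0, -0.606, -0.795], [-1.0, -0.0, 0.0]]
ft_force: [0.4, 0.0, -0.6]
width: 15.4
```

```bash
cat > st.py <<'E'
from h import *
s=status.get_obs(); o=s['orientation']
print('t',s['clock'],'pos',s['position'].round(1),'F',s['ft_force'].round(1),'M',s['torque'].round(2),'w',round(s['width'],1),'yaw',np.degrees(np.arctan2(o[1,1],o[0,1])).round(2),'q6',s['qpos'][5].round(1),'tq6',s['joint_torque'][5].round(2))
E
python3 st.py
```

```text
t 6.2833 pos [525.5  67.8 112. ] F [ 0.4  0.  -0.6] M [-0.03 -0.    0.01] w 15.4 yaw -37.34 q6 41.4 tq6 1.04
```

>>> {"method": "move_arm", "body": {
  "targets": [
    [0,0,0,0,0,1,1],
    [0,0,0,0,0,2,1],
    [0,0,0,0,0,3,1]
  ]
}}

```text
clock: 6.53
position: [525.6, 67.8, 112.0]
orientation: [[-0.0, 0.825, -0.565], [-0.0, -0.565, -0.825], [-1.0, -0.0, 0.0]]
ft_force: [0.8, 0.0, -0.6]
width: 15.5
```

```bash
python3 st.py
```

```text
t 6.5333 pos [525.6  67.8 112. ] F [ 0.8  0.  -0.6] M [-0.03  0.03  0.  ] w 15.5 yaw -34.38 q6 38.4 tq6 0.68
```

>>> {"method": "move_arm", "body": {
  "targets": [
    [0,0,0,0,0,1,1],
    [0,0,0,0,0,2,1]
  ]
}}

```text
clock: 6.7
position: [525.6, 67.8, 112.1]
orientation: [[-0.0, 0.845, -0.535], [0.0, -0.535, -0.845], [-1.0, -0.0, 0.0]]
ft_force: [0.1, 0.4, -0.9]
width: 15.3
```

```bash
python3 st.py
```

```text
t 6.7 pos [525.6  67.8 112.1] F [ 0.1  0.4 -0.9] M [-0.01 -0.02  0.02] w 15.3 yaw -32.37 q6 36.4 tq6 0.7
```

>>> {"method": "move_arm", "body": {
  "targets": [
    [0,0,0,0,0,1,1],
    [0,0,0,0,0,2,1]
  ]
}}

```text
clock: 6.87
position: [525.6, 67.8, 112.1]
orientation: [[-0.0, 0.863, -0.505], [-0.0, -0.505, -0.863], [-1.0, -0.0, 0.0]]
ft_force: [-0.2, -0.3, -0.5]
width: 15.4
```

```bash
python3 st.py
```

```text
t 6.8667 pos [525.6  67.8 112.1] F [-0.2 -0.3 -0.5] M [0.   0.02 0.06] w 15.4 yaw -30.36 q6 34.4 tq6 0.7
```

>>> {"method": "move_arm", "body": {
  "targets": [
    [0,0,0,0,0,1,1],
    [0,0,0,0,0,2,1]
  ]
}}

```text
clock: 7.03
position: [525.6, 67.8, 112.1]
orientation: [[0.0, 0.88, -0.475], [-0.0, -0.475, -0.88], [-1.0, 0.0, -0.0]]
ft_force: [0.4, 0.2, -1.0]
width: 14.9
```

```bash
python3 st.py
```

```text
t 7.0333 pos [525.6  67.8 112.1] F [ 0.4  0.2 -1. ] M [ 0.02  0.02 -0.01] w 14.9 yaw -28.36 q6 32.4 tq6 0.69
```

>>> {"method": "move_arm", "body": {
  "targets": [
    [0,0,0,0,0,1,1],
    [0,0,0,0,0,2,1]
  ]
}}

```text
clock: 7.2
position: [525.6, 67.7, 112.1]
orientation: [[-0.0, 0.896, -0.444], [0.0, -0.444, -0.896], [-1.0, -0.0, 0.0]]
ft_force: [0.6, -0.9, -0.7]
width: 15.2
```

```bash
python3 st.py
```

```text
t 7.2 pos [525.6  67.7 112.1] F [ 0.6 -0.9 -0.7] M [-0.02  0.06 -0.02] w 15.2 yaw -26.36 q6 30.4 tq6 0.69
```

It has turned 18° with no resistance. I'll carry on through the range where the stop could be.

>>> {"method": "move_arm", "body": {
  "targets": [
    [0,0,0,0,0,1,1],
    [0,0,0,0,0,2,1]
  ]
}}

```text
clock: 7.37
position: [525.6, 67.8, 112.1]
orientation: [[0.0, 0.911, -0.412], [0.0, -0.412, -0.911], [-1.0, 0.0, -0.0]]
ft_force: [0.8, 0.2, -0.2]
width: 15.4
```

```bash
python3 st.py
```

```text
t 7.3667 pos [525.6  67.8 112.1] F [ 0.8  0.2 -0.2] M [0.02 0.02 0.02] w 15.4 yaw -24.36 q6 28.4 tq6 0.69
```

>>> {"method": "move_arm", "body": {
  "targets": [
    [0,0,0,0,0,1,1],
    [0,0,0,0,0,2,1]
  ]
}}

```text
clock: 7.53
position: [525.6, 67.7, 112.1]
orientation: [[0.0, 0.925, -0.38], [0.0, -0.38, -0.925], [-1.0, 0.0, -0.0]]
ft_force: [1.2, 0.1, -0.8]
width: 15.2
```

```bash
python3 st.py
```

```text
t 7.5333 pos [525.6  67.7 112.1] F [ 1.2  0.1 -0.8] M [ 0.06 -0.   -0.  ] w 15.2 yaw -22.36 q6 26.4 tq6 0.69
```

>>> {"method": "move_arm", "body": {
  "targets": [
    [0,0,0,0,0,1,1],
    [0,0,0,0,0,2,1]
  ]
}}

```text
clock: 7.7
position: [525.6, 67.8, 112.1]
orientation: [[0.0, 0.938, -0.348], [0.0, -0.348, -0.938], [-1.0, 0.0, -0.0]]
ft_force: [0.1, 0.9, -0.7]
width: 15.5
```

```bash
python3 st.py
```

```text
t 7.7 pos [525.6  67.8 112.1] F [ 0.1  0.9 -0.7] M [-0.01 -0.01 -0.01] w 15.5 yaw -20.36 q6 24.4 tq6 0.69
```

>>> {"method": "move_arm", "body": {
  "targets": [
    [0,0,0,0,0,1,1],
    [0,0,0,0,0,2,1]
  ]
}}

```text
clock: 7.87
position: [525.6, 67.8, 112.1]
orientation: [[0.0, 0.949, -0.315], [0.0, -0.315, -0.949], [-1.0, -0.0, -0.0]]
ft_force: [-0.7, 1.1, -1.4]
width: 15.4
```

```bash
python3 st.py
```

```text
t 7.8667 pos [525.6  67.8 112.1] F [-0.7  1.1 -1.4] M [-0.03 -0.02 -0.  ] w 15.4 yaw -18.36 q6 22.4 tq6 0.69
```

>>> {"method": "move_arm", "body": {
  "targets": [
    [0,0,0,0,0,1,1],
    [0,0,0,0,0,2,1]
  ]
}}

```text
clock: 8.03
position: [525.6, 67.8, 112.1]
orientation: [[-0.0, 0.96, -0.282], [0.0, -0.282, -0.96], [-1.0, -0.0, -0.0]]
ft_force: [-0.1, 0.2, -0.6]
width: 15.0
```

```bash
python3 st.py
```

```text
t 8.0333 pos [525.6  67.8 112.1] F [-0.1  0.2 -0.6] M [0.02 0.03 0.01] w 15.0 yaw -16.36 q6 20.4 tq6 0.69
```

>>> {"method": "move_arm", "body": {
  "targets": [
    [0,0,0,0,0,1,1],
    [0,0,0,0,0,2,1]
  ]
}}

```text
clock: 8.2
position: [525.6, 67.8, 112.1]
orientation: [[-0.0, 0.969, -0.248], [0.0, -0.248, -0.969], [-1.0, -0.0, -0.0]]
ft_force: [-0.2, -0.3, -0.7]
width: 15.0
```

```bash
python3 st.py
```

```text
t 8.2 pos [525.6  67.8 112.1] F [-0.2 -0.3 -0.7] M [-0.01 -0.01  0.05] w 15.0 yaw -14.36 q6 18.4 tq6 0.69
```

>>> {"method": "move_arm", "body": {
  "targets": [
    [0,0,0,0,0,1,1],
    [0,0,0,0,0,2,1]
  ]
}}

```text
clock: 8.37
position: [525.6, 67.8, 112.1]
orientation: [[-0.0, 0.977, -0.214], [0.0, -0.214, -0.977], [-1.0, -0.0, 0.0]]
ft_force: [-0.4, 0.9, -0.5]
width: 15.1
```

```bash
python3 st.py; python3 - <<'E'
from h import *
p,d,c=snap('wrist','w5')
E
```

```text
t 8.3667 pos [525.6  67.8 112.1] F [-0.4  0.9 -0.5] M [ 0.03  0.   -0.01] w 15.1 yaw -12.36 q6 16.4 tq6 0.69
```

View pics/w5.png

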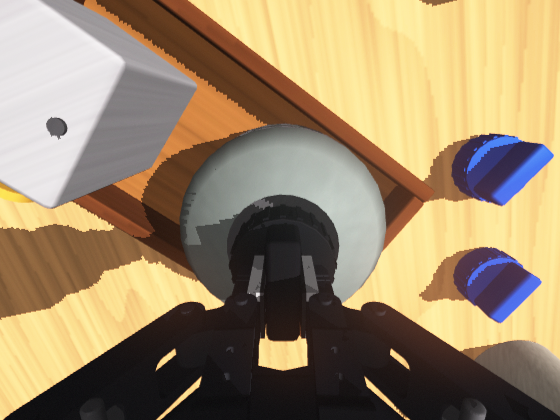

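It has turned 32° (0.56 rad), which is past any wrong-way stop. The wing at (283,280) is still square between the pads, so counter-clockwise frees it. I'll go on to about 77° (1.34 rad), the middle of the unlocked range.

>>> {"method": "move_arm", "body": {
  "targets": [
    [0,0,0,0,0,1.5,1],
    [0,0,0,0,0,4,1],
    [0,0,0,0,0,7,1],
    [0,0,0,0,0,10,1],
    [0,0,0,0,0,13,1],
    [0,0,0,0,0,16,1],
    [0,0,0,0,0,19,1],
    [0,0,0,0,0,22,1]
  ]
}}

```text
clock: 9.08
position: [525.6, 67.7, 112.1]
orientation: [[-0.0, 0.986, 0.169], [-0.0, 0.169, -0.986], [-1.0, -0.0, 0.0]]
ft_force: [0.7, 0.3, -1.0]
width: 15.1
```

```bash
python3 st.py
```

```text
t 9.0833 pos [525.6  67.7 112.1] F [ 0.7  0.3 -1. ] M [-0.    0.05  0.  ] w 15.1 yaw 9.7 q6 -5.6 tq6 2.08
```

>>> {"method": "move_arm", "body": {
  "targets": [
    [0,0,0,0,0,2.5,1],
    [0,0,0,0,0,5.5,1],
    [0,0,0,0,0,8.5,1],
    [0,0,0,0,0,11.5,1],
    [0,0,0,0,0,14.5,1],
    [0,0,0,0,0,17.5,1],
    [0,0,0,0,0,20.5,1],
    [0,0,0,0,0,22.5,1],
    [0,0,0,0,0,22.5,1]
  ]
}}

```text
clock: 9.83
position: [525.6, 67.7, 112.1]
orientation: [[-0.0, 0.847, 0.532], [-0.0, 0.532, -0.847], [-1.0, -0.0, 0.0]]
ft_force: [0.7, -0.6, 0.0]
width: 15.4
```

```bash
python3 st.py; python3 - <<'E'
from h import *
p,d,c=snap('wrist','w6')
E
```

```text
t 9.8333 pos [525.6  67.7 112.1] F [ 0.7 -0.6  0. ] M [ 0.03 -0.07 -0.01] w 15.4 yaw 32.16 q6 -28.1 tq6 -1.45
```

View pics/w6.png

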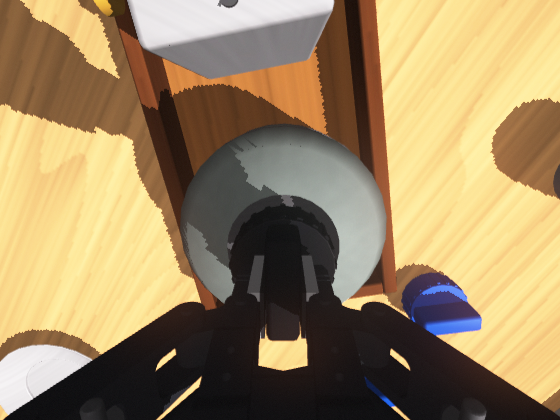

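Turned 76.6° with no resistance and the wing still in the pads. I'll lift straight up slowly, with a slightly firmer grip.

>>> {"method": "move_arm", "body": {
  "force": 60,
  "targets": [
    [0,0,0,0,0,0,1],
    [0,0,0.001,0,0,0,1],
    [0,0,0.003,0,0,0,1],
    [0,0,0.005,0,0,0,1],
    [0,0,0.007,0,0,0,1]
  ]
}}

```text
clock: 10.3
position: [525.6, 67.8, 119.4]
orientation: [[0.0, 0.848, 0.53], [-0.0, 0.53, -0.848], [-1.0, 0.0, 0.0]]
ft_force: [-0.5, 0.2, -0.0]
width: 14.9
```

```bash
python3 st.py
```

```text
t 10.3 pos [525.6  67.8 119.4] F [-0.5  0.2 -0. ] M [-0.03  0.05  0.01] w 14.9 yaw 32.03 q6 -28.0 tq6 0.02
```

>>> {"method": "move_arm", "body": {
  "targets": [
    [0,0,0.003,0,0,0,1],
    [0,0,0.007,0,0,0,1],
    [0,0,0.012,0,0,0,1],
    [0,0,0.017,0,0,0,1],
    [0,0,0.024,0,0,0,1],
    [0,0,0.034,0,0,0,1],
    [0,0,0.046,0,0,0,1],
    [0,0,0.058,0,0,0,1],
    [0,0,0.068,0,0,0,1],
    [0,0,0.075,0,0,0,1],
    [0,0,0.078,0,0,0,1]
  ]
}}

```text
clock: 11.22
position: [526.2, 67.8, 198.5]
orientation: [[0.002, 0.848, 0.531], [0.0, 0.531, -0.848], [-1.0, 0.002, 0.001]]
ft_force: [0.3, -0.8, -0.4]
width: 14.5
```

```bash
python3 st.py; python3 - <<'E'
from h import *
p,d,c=snap('side','s7')
cv2.imwrite('pics/s7c.png',cv2.convertScaleAbs(cv2.resize(p[100:280,200:440],None,fx=3.3,fy=3.3),alpha=2))
E
```

```text
t 11.2167 pos [526.2  67.8 198.5] F [ 0.3 -0.8 -0.4] M [-0.02  0.02  0.01] w 14.5 yaw 32.04 q6 -28.0 tq6 0.0
```

View pics/s7c.png

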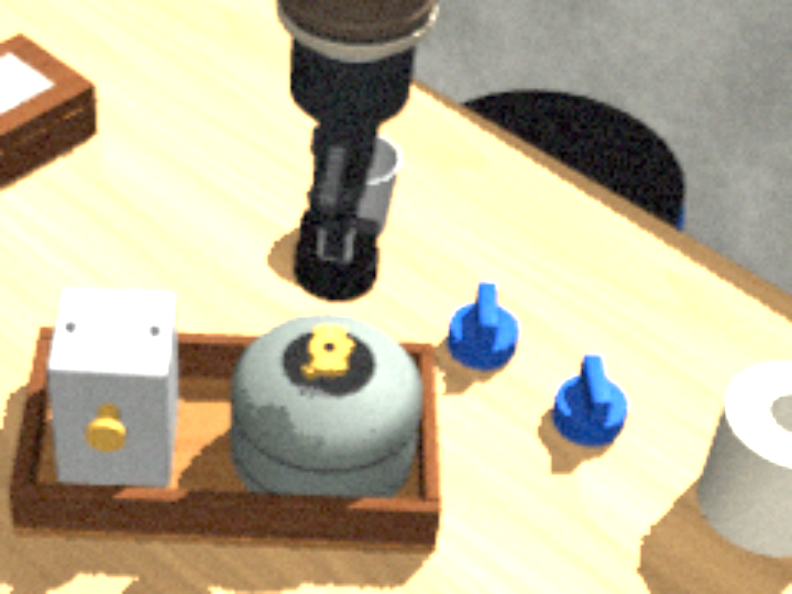

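The cap is off, held upright above the bare yellow neck. I'll carry it smoothly over the far saucer at (432, -257), easing down to an underside height of about 150 mm.

>>> {"method": "move_arm", "body": {
  "targets": [
    [-0.002,-0.005,0,0,0,0,1],
    [-0.005,-0.017,0,0,0,0,1],
    [-0.01,-0.035,0,0,0,0,1],
    [-0.016,-0.056,0,0,0,0,1],
    [-0.023,-0.08,0,0,0,0,1],
    [-0.03,-0.104,0,0,0,0,1],
    [-0.037,-0.128,0,0,0,0,1],
    [-0.044,-0.152,0,0,0,0,1],
    [-0.051,-0.176,0,0,0,0,1],
    [-0.058,-0.2,0,0,0,0,1],
    [-0.065,-0.224,0,0,0,0,1],
    [-0.071,-0.246,0,0,0,0,1]
  ]
}}

```text
clock: 12.27
position: [452.9, -180.0, 196.5]
orientation: [[-0.001, 0.848, 0.53], [0.0, 0.53, -0.848], [-1.0, -0.001, -0.001]]
ft_force: [0.5, -0.4, -0.1]
width: 14.7
```

>>> {"method": "move_arm", "body": {
  "targets": [
    [-0.006,-0.02,-0.002,0,0,0,1],
    [-0.011,-0.038,-0.006,0,0,0,1],
    [-0.015,-0.053,-0.013,0,0,0,1],
    [-0.019,-0.065,-0.021,0,0,0,1],
    [-0.021,-0.073,-0.03,0,0,0,1],
    [-0.023,-0.077,-0.037,0,0,0,1],
    [-0.023,-0.079,-0.041,0,0,0,1],
    [-0.023,-0.079,-0.043,0,0,0,1],
    [-0.023,-0.079,-0.043,0,0,0,1],
    [-0.023,-0.079,-0.043,0,0,0,1],
    [-0.023,-0.079,-0.043,0,0,0,1],
    [-0.023,-0.079,-0.043,0,0,0,1]
  ]
}}

```text
clock: 13.27
position: [432.0, -257.0, 154.5]
orientation: [[0.001, 0.847, 0.531], [-0.0, 0.531, -0.847], [-1.0, 0.0, 0.001]]
ft_force: [-0.0, -1.4, -0.8]
width: 14.6
```

```bash
python3 st.py; python3 - <<'E'
from fit import *
p,d,c=snap('side','s8')
cv2.imwrite('pics/s8c.png',cv2.convertScaleAbs(cv2.resize(p[150:420,200:500],None,fx=2.2,fy=2.2),alpha=1.8))
p,d,c=snap('top','t8')
cv2.imwrite('pics/t8c.png',cv2.convertScaleAbs(cv2.resize(p[80:360,200:500],None,fx=2.1,fy=2.1),alpha=1.8))
E
```

```text
t 13.2667 pos [ 432.  -257.   154.5] F [-0.  -1.4 -0.8] M [ 0.07 -0.01  0.06] w 14.6 yaw 32.08 q6 -66.3 tq6 0.01
```

View pics/s8c.png

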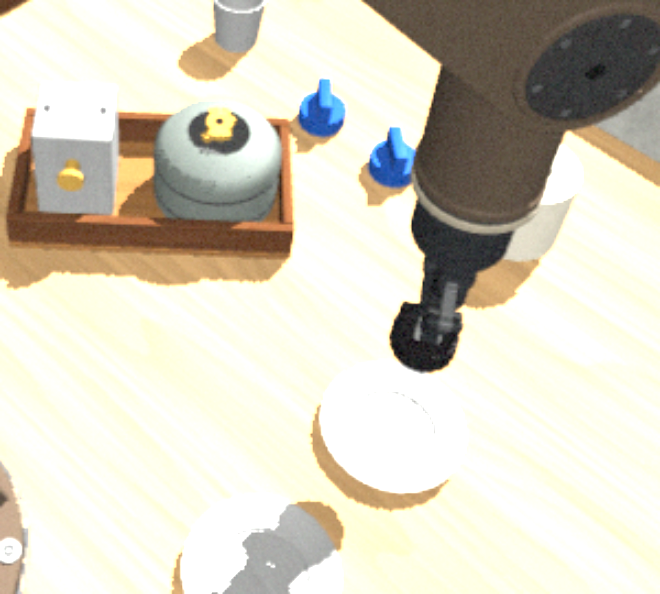

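View pics/t8c.png

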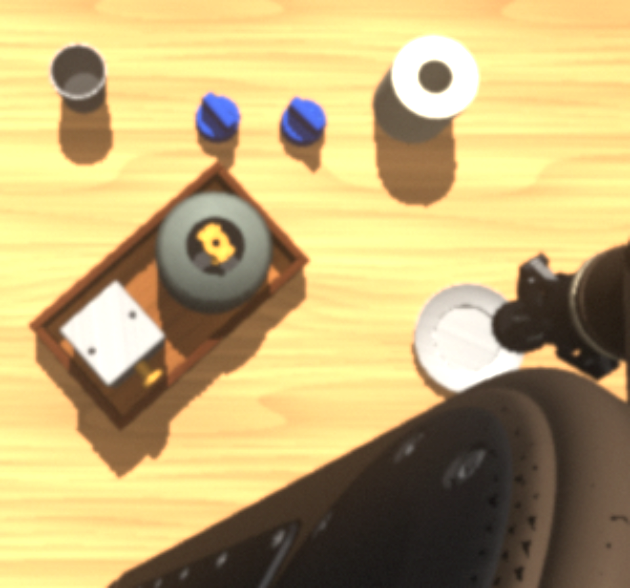

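```bash
python3 - <<'E'
from fit import *
for fn in ('t8','s8'):
    z=load(fn);W=cloud(z); g=z['p'].max(-1)
    m=(np.hypot(W[...,0]-432,W[...,1]+257)<45)&(W[...,2]>100)&(W[...,2]<182)
    q=W[m]; print(fn,len(q),'x',np.percentile(q[:,0],[2,98]).round(0),'y',np.percentile(q[:,1],[2,98]).round(0),'z',np.percentile(q[:,2],[1,5,50,95]).round(0))
    m=(np.hypot(W[...,0]-432,W[...,1]+257)<90)&(W[...,2]>9)&(W[...,2]<30);q=W[m]
    (x,y),r_=cv2.minEnclosingCircle(q[:,:2].astype(np.float32)); print('saucer',x,y,r_)
snap('wrist','w8')
p=load('s8')['p'][290:390,310:440]; cv2.imwrite('pics/s8d.png',cv2.resize(p,None,fx=5,fy=5,interpolation=cv2.INTER_CUBIC))
p=load('s8')['p'][260:340,360:440]; cv2.imwrite('pics/s8e.png',cv2.convertScaleAbs(cv2.resize(p,None,fx=6,fy=6,interpolation=cv2.INTER_CUBIC),alpha=3))
E
```

```text
t8 267 x [406. 457.] y [-270. -230.] z [153. 156. 175. 178.]
saucer 431.4362487792969 -256.4775390625 69.92959594726562
s8 429 x [404. 439.] y [-289. -238.] z [155. 157. 176. 180.]
saucer 430.9418029785156 -259.5064392089844 70.7002944946289
```

View pics/s8d.png

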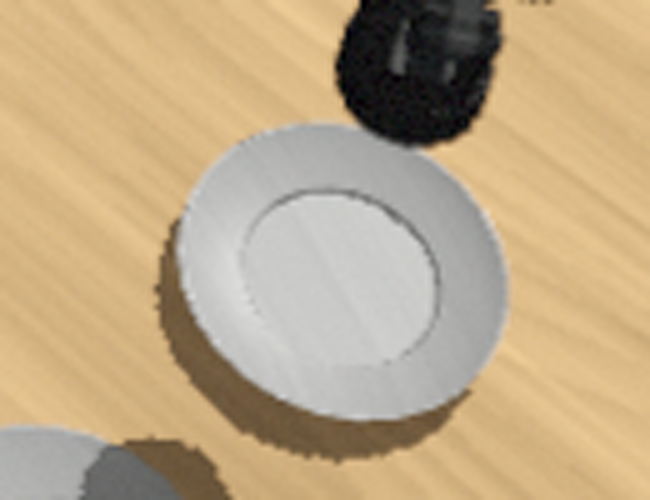

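View pics/w8.png

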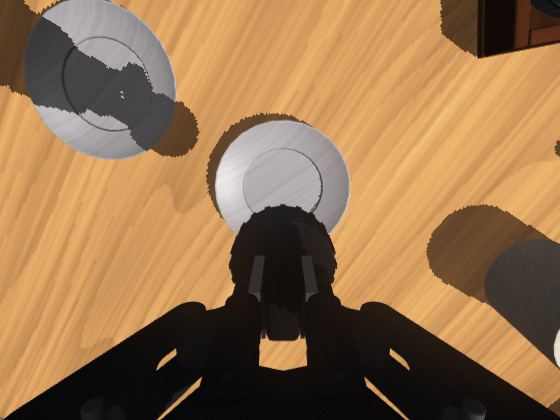

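View pics/s8e.png

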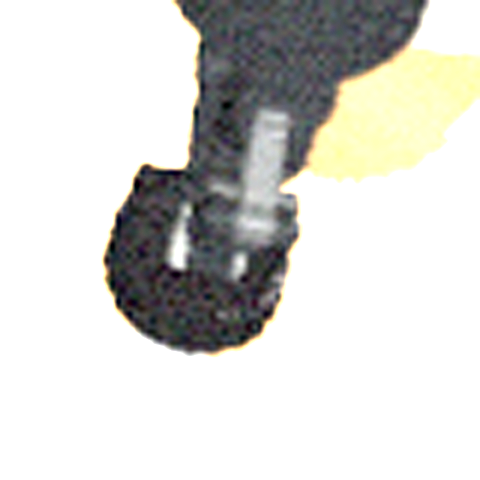

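The cap is upright with its flat top at z about 176, so its underside is at about 152 mm. It is centred over the saucer, which still reads (431, -257 to -259). I'll hold briefly to check that it's steady, then hand in.

>>> {"method": "move_arm", "body": {
  "targets": [
    [0,0,0,0,0,0,1],
    [0,0,0,0,0,0,1],
    [0,0,0,0,0,0,1],
    [0,0,0,0,0,0,1],
    [0,0,0,0,0,0,1],
    [0,0,0,0,0,0,1]
  ]
}}

```text
clock: 13.92
position: [431.6, -257.3, 154.1]
orientation: [[-0.0, 0.848, 0.531], [-0.0, 0.531, -0.848], [-1.0, -0.0, -0.0]]
ft_force: [0.4, 0.7, -0.3]
width: 14.8
```

```bash
python3 st.py; python3 - <<'E'
from h import *
a=load('w8')['p'].astype(int); p,d,c=snap('wrist','w9'); print('grip region change',np.abs(p.astype(int)-a)[200:345,220:350].mean())
r.hand_in()
E
```

```text
t 13.9167 pos [ 431.6 -257.3  154.1] F [ 0.4  0.7 -0.3] M [-0.01 -0.05 -0.01] w 14.8 yaw 32.04 q6 -66.3 tq6 0.0
grip region change 1.4604067197170645
the job is handed in; nothing more can be done
```

The cap is off, and the arm is holding it upright over the far saucer. I handed the job in at about 14 s.

- **Thread:** I tried counter-clockwise (seen from above) first, in small steps. It moved freely past 32° with no resistance, so that was the freeing way. I never turned it clockwise, because any stop would have shown up by then. At about 77° I lifted it straight off without force.
- **Final checks:** The cap's underside is about 150 mm above the table, centred over the saucer. The saucer reads within 2–3 mm of where it started. The grip held steady at 14.8 mm on the 16 mm wing, and contact forces were under 1.5 N.
- **Missed grip:** My first grip shut on air above the wing. Two cameras showed the fingertips about 28 mm higher than the reported tool position, so I trusted the cameras and went 27 mm lower. The second grip held.
- **Washer:** I saw no washer drop out.

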